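# Lay the slicing blade into the mandoline

### The arm

A 7-joint arm with a two-finger parallel gripper is mounted at the origin on a cart in front of the work surface, level with it; the furniture and walls round the work are solid. World frame = base frame: x ahead of the robot, y to its left, z up, the work surface at z = 0. Lengths are in m, angles in rad, forces in N, time in s.
With the tool pointing down it reaches from about 0.425 to 0.925 m from the base axis. Payload 6.8 kg.
Tool frame: the origin (TCP) lies midway between the tips of the shut fingers; the grasp point (between the pads) lies 19 mm behind it; z points along the fingers, y is the line along which they close (so a half turn about z gives the same grasp; the last joint's range is limited). The gripper opens to 85 mm and grips with 20 to 120 N. Pads are 22 mm wide; open, the fingers measure 114 mm over their backs; the gripper's body (76 mm by 85 mm) begins 54 mm behind the grasp point. The pads swing forward as they close: fully open they stand 13 mm farther back than shut.
Start: joints at [1.138, 0.477, 0.022, 1.555, -0.011, 1.109, -0.083], TCP at [0.215, -0.64, 0.203] pointing down, gripper open.
Joint ranges: [-2.96, 2.96], [-0.34, 2.1], [-1.41, 1.46], [0.24, 2.44], [-1.37, 4.51], [0.17, 1.92], [-2.96, 2.96]. Speed limits (rad/s): [2.39, 2.39, 3.14, 3.14, 3.14, 3.14, 3.14].

### API

Orientations are given as a rotation vector (axis times angle).
In Python, from bench import r gives the robot as it stands. The module is installed in compiled form; this text tells all that it offers.
- The arm moves only by the tool apply_moves, never from a script. Its argument "rows" is a list of rows, each a list of 6 numbers: the shift along the tool's x, y, z scaled (see below), then the turn, a rotation vector about the tool's x, y, z scaled (see below). A call has 1 to 5 rows; each row is the pose to reach, as a shift and turn from the pose commanded when the call began, along the tool's axes at that moment; what a row does not reach only later rows make up. The controller multiplies each number of a shift by 0.25 m and each number of a turn by 90 degrees. A row lasts 1/8 s, in which the tool goes at most 62.5 mm and 10.7 degrees, less where a joint would pass 70% of its speed; a pose out of reach is approached as far as the arm can. A call with a number of a shift or a turn outside -1 to 1 is refused whole. A call with a gripper value outside its range is refused whole. "claw" is the opening, from 0 (shut) to 1 (fully open), set as the call begins (left out, the last holds). The fingers move at their own pace and stop on an object; "newtons" is the grip in N (left out, the last holds). Time passes only in rows, so rows that repeat a pose let the fingers close. It gives the time, the measured TCP pose, the force, the opening and the grip force at its end, in the units of the state.
- r.get_obs(): the state, without advancing time (a new reading comes with each control period).
- r.grab_frame(name): name is "scene" or "top"; returns a dict with "pixels" (400x640x3 uint8, red, green, blue), "intrinsics" (3x3 intrinsics, pixels), "dist" ([k1, k2, p1, p2, k3] as OpenCV has them; the pictures are not rectified), "eye" and "attitude" of the camera in the world. Camera axes: x right, y up, looking along -z (the intrinsics and any distortion apply to the point x, -y, -z); pixel columns grow to the right and rows downward; lengths in m; the calibration is good to about 2 mm. A picture is of the moment at which its call begins. There is no depth.
- r.hand_in(): hands the job in; it is judged then, once.
Trained networks look in a picture, given as the dict that the camera call returned (one of the last four; its "shot" number tells which), for a name from the list of things; names that differ only in an ending like _2 or _b are one class to them, and where a whole thing is asked for, a point or a joint stands for the part that bears it (a point fixed in the world has none). Each returns a list of dicts, best first, with "conf" (0 to 1); they miss things now and then, are a little off and sometimes report something else, mostly with a low value. They report only what shows in the picture. A call takes as long as a camera call.
- r.search_frame(picture, thing): "rect" ([left, top, width, height] in pixels, round what is visible of it).
- r.outline_of(picture, thing): "pixels" (400x640 bool, what is visible of it) and "rect" ([left, top, width, height] in pixels, round what is visible of it).
- r.landmark_of(picture, thing): "point" ([column, row] in pixels: a listed point, or the origin of a listed thing).
The state is a dict: "clock": time; "joints": joint angles; "qvel": joint speeds; "tau": joint torques, N m; "tcp_pos": TCP position; "orientation": TCP orientation; "contact_force": force on the tool from outside, world axes, zero at the start; "moment": the same for the moment, N m; "grip_width": finger opening in m; "gripper_force": force on a finger pad.
Only numpy, scipy, OpenCV 4.12 (cv2) and the standard library are available. Lean on these libraries where they do the work, as an engineer would, in place of code of your own. Each camera call takes 0.05 s, during which the arm holds its last target. There are 200 camera calls.

### The job

Fit the notched slicing blade insert to the mandoline: take it out of the stand where it is stored upright, lay it flat on the worktop with its blade face up and let go, then take it again by its two long edges and lay it in the mandoline's seat with its notch over the little pin, so that it lies fully down and flush with the deck. Do not drop it, and leave the other insert in the stand and the things round about where they are.

Things in the scene. Friction and masses are not known exactly. Their poses are not given: they have to be found in the camera images.
- blade: Insert to fit: grey plastic plate 124 long (y) x 56 wide (x) x 8 thick (z), about 0.12 kg; window 68 x 18 in its middle, crossed by a plain straight steel blade showing on the upper face (+z). Notch in the -y short end (see notch): it fits only one way up and round. Origin: centre of the underside. It stands on a long edge in the stand, +x down, +z away from the robot.
- upper_edge (a point): Middle of the blade insert's -x long edge, at mid thickness (x = -28, y = 0, z = 4 in its frame): the uppermost point while it stands in the stand, 64 above the worktop, 34 of it above the stand. If this edge is tipped over towards the robot, the insert comes to lie with its blade face up.
- comb: The other insert, of the same material, size and frame (124 x 56 x 8), but with a row of fine steel teeth along the blade and no notch; it stands the same way in the other slot of the stand and stays there.
- stand: White storage stand, fixed, 120 (x) x 140 (y) x 30 high, with two open-topped slots along y at x = -36 and x = +36, each 10 wide and 128 long, slot floor 8 above the worktop. Which slot holds which insert varies. Origin: centre of the underside.
- mandoline: White slicer with steel deck, fixed, level, 240 long (x; a bow handle adds 45 at -x) x 156 wide (y). Rails along both sides 36 high, deck 30 high; across its middle the seat. Beside the middle of the seat the deck has two finger cut-outs, 68 wide in y and reaching 66 from the centre in x, floor 6 high, for fingers holding the insert by its long edges. Origin: centre of the underside.
- seat (a point): Centre of the seat surface, 22 above the worktop; axes as the mandoline. The seat is a bar 48 wide (x) in a gap 60 wide (x), 129 long (y). The blade insert is home when its origin and axes agree with this point: underside on the seat, upper face flush with the deck. Play to the deck edges 2 in x, to the rails 2.5 in y.
- pin (a point): Foot of the single locating pin on the seat surface, at x = -10, y = -48 from the seat's centre: fixed, upright, steel, 8 diameter, 6.5 high, its top 2 tapered. The notch has 1 play on each side of it (x).
- notch (a point): Point on the blade insert's underside, x = -10, y = -48 in its frame, within the notch, that lies over the pin's foot when the insert is home. The notch is 10 wide (x), 19.5 deep (y), open at the -y end.
- onion: Onion, bystander, about 82 across and 94 high.
- garlic: Garlic bulb, bystander, about 60 across and 58 high.
- lemon: Lemon, bystander, 78 x 55 x 56, lying on the worktop.
- salt: Salt shaker, bystander, 44 across and 90 high.

How it is judged:
By the outcome, as a careful person would: the job done as asked, in the order asked, and still so for the second after the job is handed in, with the robot touching nothing.
It also fails if it takes over 51 s, if anything falls off the work surface, if the arm or the gripper's body presses on something with over 40 N, if the wrist force passes 120 N, or if a joint passes its speed limit or range.

## Working session

There is one attempt and no reset: what is moved stays moved. The work goes in short steps, Python scripts to look and compute and a tool call to move; the robot and the scene stay as the last step left them, time stands still between calls to the robot, and variables do not carry over. Pictures are saved under pics/ and viewed, at most 10 in all, crops included, and the job is handed in when it is done.

Besides the shell and the picture viewer there is one more tool, called as name([rows], argument=value, ...), one row to a line, values as JSON. apply_moves: Moves the arm, as the interface text tells. Its arguments: {"type":"object","properties":{"rows":{"type":"array","items":{"type":"array","items":{"type":"number"}}},"claw":{"type":"number"},"newtons":{"type":"number"}},"required":["rows"]}

```bash
mkdir -p pics; cat > h.py <<'E'
import numpy as np,cv2
from scipy.spatial.transform import Rotation as R
from bench import r
def rot(a):
    a=np.array(a,float)
    return a if a.shape==(3,3) else (R.from_rotvec(a).as_matrix() if a.size==3 else R.from_quat(a).as_matrix())
def ray(f,p):
    u=cv2.undistortPoints(np.array([[p]],float),np.array(f["intrinsics"]),np.array(f["dist"]))[0,0]
    return np.array(f["eye"]),rot(f["attitude"])@np.array([u[0],-u[1],-1])
def onz(f,p,z):
    e,d=ray(f,p); return e+d*(z-e[2])/d[2]
def proj(f,P):
    q=(np.atleast_2d(P)-np.array(f["eye"]))@rot(f["attitude"])
    return cv2.projectPoints(q*[1,-1,-1],np.zeros(3),np.zeros(3),np.array(f["intrinsics"]),np.array(f["dist"]))[0][:,0]
def tri(fs,ps):
    A=np.zeros((3,3));b=np.zeros(3)
    for f,p in zip(fs,ps):
        e,d=ray(f,p);d/=np.linalg.norm(d);M=np.eye(3)-np.outer(d,d);A+=M;b+=M@e
    return np.linalg.solve(A,b)
E
python3 - <<'E'
from h import *
np.set_printoptions(precision=4,suppress=True)
F={n:r.grab_frame(n) for n in("scene","top")}
for n,f in F.items():
    print(n,f["eye"],f["attitude"],f["intrinsics"],f["dist"])
    cv2.imwrite(f"pics/{n}0.png",f["pixels"][:,:,::-1])
L={}
for t in "blade comb stand mandoline upper_edge seat pin notch onion garlic lemon salt".split():
    for n,f in F.items():
        l=r.landmark_of(f,t); s=r.search_frame(f,t)
        print(t,n,[(np.round(a["point"],1),round(a["conf"],2)) for a in l[:2]],[(np.round(a["rect"],0),round(a["conf"],2)) for a in s[:2]])
        if l:L[t,n]=l[0]["point"]
    if (t,"scene") in L and (t,"top") in L: print("   tri",tri([F["scene"],F["top"]],[L[t,"scene"],L[t,"top"]]))
print(r.get_obs())
E
```

```text
scene [0.0239 0.5995 0.5288] [ 0.4569 -1.239  -2.1238] [[365.0147   0.     318.2871]
 [  0.     365.0147 199.4632]
 [  0.       0.       1.    ]] [0.0262 0.     0.     0.     0.    ]
top [ 0.4918 -0.0406  1.0439] [ 0.0777 -0.0913 -1.5743] [[368.3926   0.     314.7635]
 [  0.     368.3926 205.4675]
 [  0.       0.       1.    ]] [-0.0025  0.      0.      0.      0.    ]
blade scene [(array([417.2, 180.6]), 0.65), (array([409.1, 190. ]), 0.48)] [(array([398., 173.,  21.,  30.]), 0.5)]
blade top [(array([399.4, 266.2]), 0.5)] [(array([318., 136.,  11.,  20.]), 0.73), (array([375., 260.,  47.,   4.]), 0.64)]
   tri [ 0.4322 -0.2731  0.0661]
comb scene [(array([388.7, 178.9]), 0.76)] [(array([378., 167.,  24.,  24.]), 0.65)]
comb top [(array([398.8, 239. ]), 0.71)] [(array([375., 259.,  48.,   6.]), 0.64), (array([375., 234.,  42.,   3.]), 0.45)]
   tri [ 0.512  -0.2736  0.0437]
stand scene [(array([398.3, 195.7]), 0.85)] [(array([398., 174.,  24.,  26.]), 0.74), (array([372., 176.,  55.,  36.]), 0.7)]
stand top [(array([393.5, 249.2]), 0.83)] [(array([370., 226.,  54.,  47.]), 0.95)]
   
[... 2022 characters left out ...]
 top [(array([362.5, 175.5]), 0.68), (array([323.4, 149. ]), 0.52)] [(array([188., 191.,  68., 110.]), 0.61), (array([314., 137.,  19.,  21.]), 0.51)]
   tri [ 0.7411 -0.145  -0.029 ]
{'clock': 2.5, 'joints': array([ 1.1379,  0.477 ,  0.0224,  1.5554, -0.0115,  1.1093, -0.0831]), 'qvel': array([ 0.0006,  0.0002,  0.0005, -0.0006, -0.0007, -0.0018,  0.0009]), 'tau': array([  0.0002, -59.6316,   1.6066, -28.1539,   0.0125,   0.0017,
         0.    ]), 'tcp_pos': array([ 0.2154, -0.6397,  0.2032]), 'orientation': array([3.1002, 0.508 , 0.0001]), 'contact_force': array([-0.2418,  0.5944,  0.3004]), 'moment': array([0.0246, 0.0238, 0.0191]), 'gripper_force': 0.0, 'grip_width': 0.0856476337958828}
```

```bash
python3 - <<'E'
import cv2
a=cv2.imread("pics/top0.png");b=cv2.imread("pics/scene0.png")
cv2.imwrite("pics/a1.png",cv2.resize(a[120:320,170:440],None,fx=2.9,fy=2.9,interpolation=cv2.INTER_CUBIC))
cv2.imwrite("pics/b1.png",cv2.resize(b[145:325,185:445],None,fx=3,fy=3,interpolation=cv2.INTER_CUBIC))
E
```

```text
(no output)
```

View pics/a1.png

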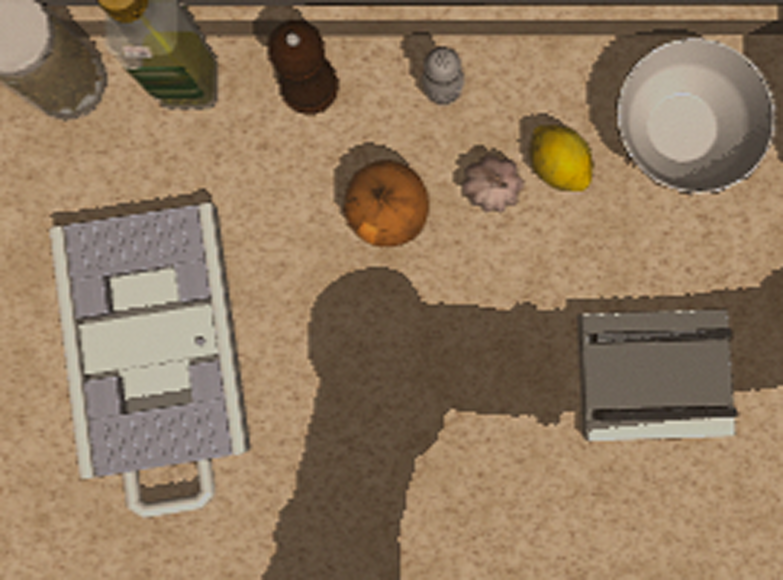

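View pics/b1.png

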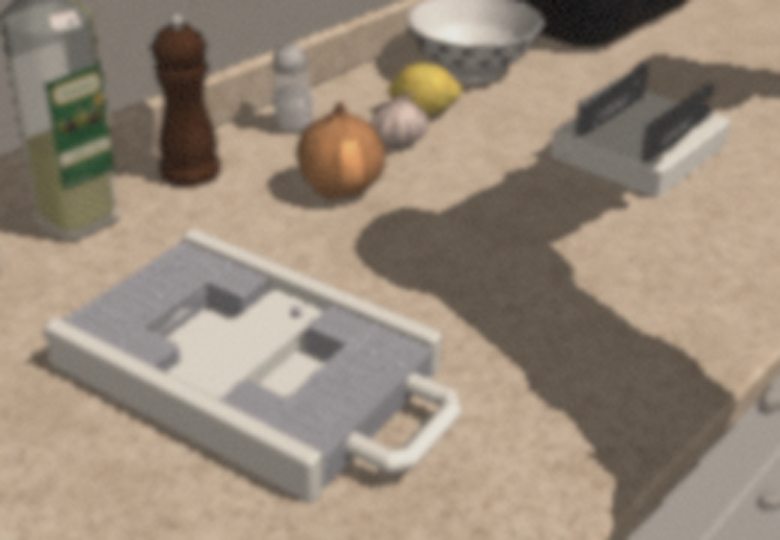

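```bash
cat >> h.py <<'E'
from scipy.optimize import least_squares
from scipy.ndimage import map_coordinates
def fit(f,edges,pose0,Rb=np.eye(3),free=(0,1,5),rad=5,it=4,sig=1.0):
    """edges: list of (A,B) 3D in object frame; pose=[x,y,z,rx,ry,yaw] free dof fitted to nearest strong image edges"""
    g=cv2.GaussianBlur(f["pixels"].astype(np.float32),(0,0),sig)
    pose=np.array(pose0,float); S=np.concatenate([np.linspace(a,b,25)[2:-2] for a,b in np.array(edges,float)])
    D=np.concatenate([np.repeat((np.array(b,float)-a)[None],21,0) for a,b in np.array(edges,float)])
    W=lambda p,X:X@(R.from_rotvec(p[3:]).as_matrix()@Rb).T+p[:3]
    free=list(free)
    for k in range(it):
        rr=max(2.0,rad/(1.5**k))
        P=proj(f,W(pose,S));Q=proj(f,W(pose,S+D*.02));t=Q-P;t/=np.linalg.norm(t,axis=1)[:,None]
        n=np.c_[-t[:,1],t[:,0]];o=np.arange(-rr,rr+.01,.25)
        prof=np.stack([map_coordinates(g[:,:,c],[P[:,1,None]+n[:,1,None]*o,P[:,0,None]+n[:,0,None]*o],order=1,mode='nearest') for c in range(3)])
        G=np.abs(np.gradient(prof,axis=2)).sum(0)
        G=G*np.exp(-.5*(o/rr)**2)
        j=G.argmax(1);w=np.clip(G[np.arange(len(j)),j]/8,0,1);T=P+n*o[j][:,None]
        def res(x):
            q=pose.copy();q[free]=x
            return w*((proj(f,W(q,S))-T)*n).sum(1)
        s=least_squares(res,pose[free],loss='soft_l1',f_scale=.3,x_scale=[.01 if i<3 else .1 for i in free]);pose[free]=s.x
    e=res(s.x);m=w>.3
    return pose,np.median(np.abs(e[m])),m.mean()
def box(x0,x1,y0,y1,z):
    c=[(x0,y0,z),(x1,y0,z),(x1,y1,z),(x0,y1,z)];return [(c[i],c[(i+1)%4]) for i in range(4)]
MAND=[((-.12,s*y,z),(.12,s*y,z)) for s in(1,-1) for y,z in((.078,.036),)]+[((s*x,-.06,.03),(s*x,.06,.03)) for s in(1,-1) for x in(.12,)]+[((s*.024,-.03,.022),(s*.024,.03,.022)) for s in(1,-1)]+[((s*.03,t*.034,.03),(s*.066,t*.034,.03)) for s in(1,-1) for t in (1,-1)]+[((s*.066,-.034,.03),(s*.066,.034,.03)) for s in(1,-1)]
STAND=box(-.06,.06,-.07,.07,.03)
E
python3 - <<'E'
from h import *
import pickle
np.set_printoptions(precision=4,suppress=True)
F={n:r.grab_frame(n) for n in("scene","top")}
pickle.dump(F,open("f0.pkl","wb"))
im=[]
for n,f in F.items():
    v=f["pixels"][:,:,::-1].copy();v=cv2.resize(v,None,fx=4,fy=4,interpolation=cv2.INTER_CUBIC)
    for nm,e,p0 in(("mand",MAND,[.52,.213,0,0,0,.12]),("stand",STAND,[.479,-.272,0,0,0,-.01])):
        p,er,fr=fit(f,e,p0,rad=6,it=8); print(n,nm,p,er,fr)
        from h import R as _R
        for a,b in e:
            q=proj(f,np.array([a,b])@_R.from_rotvec(p[3:]).as_matrix().T+p[:3])*4+1.5
            cv2.line(v,*[tuple(int(c) for c in z) for z in q],(0,255,0),1)
    if n=="top": w=np.hstack([v[740:1220,720:1040],v[860:1120,1440:1740].repeat(1,0) if 0 else v[740:1220,1440:1740]])
    else: w=v[640:1260,760:1720]
    cv2.imwrite(f"pics/fit_{n}.png",cv2.resize(w,None,fx=min(1,800/w.shape[1]),fy=min(1,800/w.shape[1])))
E
```

```text
scene mand [0.5176 0.2101 0.     0.     0.     0.1542] 0.003934557784603556 0.9365079365079365
scene stand [ 0.4978 -0.2817  0.      0.      0.      0.0294] 0.491966355007271 0.7976190476190477
top mand [0.5163 0.2082 0.     0.     0.     0.1367] 0.2515055666692349 0.9642857142857143
top stand [ 0.4965 -0.2729  0.      0.      0.      0.056 ] 0.23408463231044135 0.9523809523809523
```

View pics/fit_top.png

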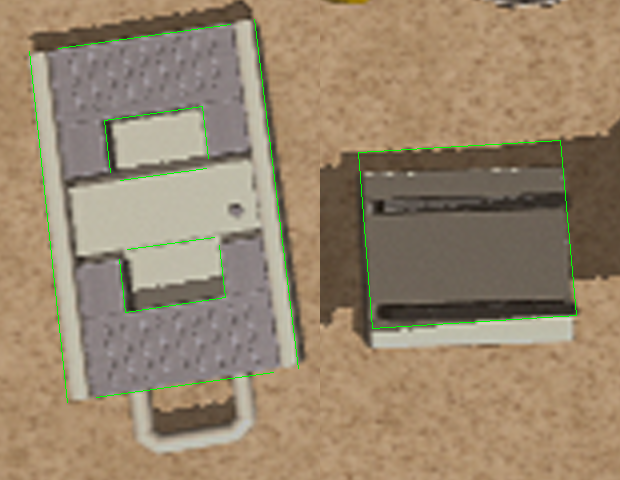

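View pics/fit_scene.png

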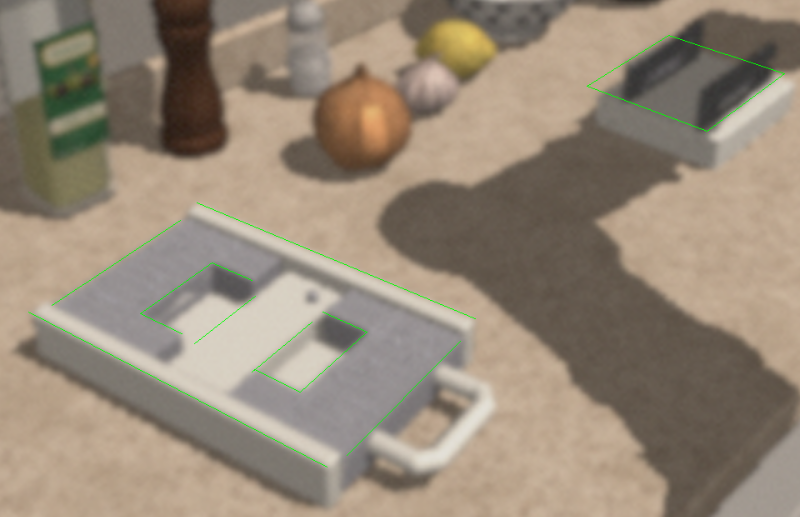

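```bash
cat > m.py <<'E'
from h import *
import pickle
np.set_printoptions(precision=4,suppress=True)
F=pickle.load(open("f0.pkl","rb"))
B=[((-.12,s*.0645,.036),(.12,s*.0645,.036)) for s in(1,-1)]
GAP=[((s*.03,a,.03),(s*.03,b,.03)) for s in(1,-1) for a,b in((-.06,-.034),(.034,.06))]
SE=[((s*.024,-.03,.022),(s*.024,.03,.022)) for s in(1,-1)]
OUT=[e for e in MAND if e not in SE]
for n,f in F.items():
    for y0 in(.12,.15):
        for nm,E in(("OUT",OUT),("OUT+in",OUT+B),("all",OUT+B+GAP+SE)):
            print(n,nm,*fit(f,E,[.518,.209,0,0,0,y0],rad=4,it=10,sig=.8))
    S=STAND[:]
    if n=="top": S+=[((-.06,-.07,0),(-.06,.07,0))]
    for x0 in(.479,.485):
        print(n,"stand",*fit(f,S,[x0,-.273,0,0,0,0.0],rad=3,it=10,sig=.8))
    for t in("pin","seat"):
        l=r.landmark_of(r.grab_frame(n),t); print(t,[(a["point"],a["conf"],onz(f,a["point"],.022)) for a in l[:1]])
E
python3 m.py
```

```text
scene OUT [0.5171 0.2101 0.     0.     0.     0.1538] 0.001262222818155064 0.9857142857142858
scene OUT+in [0.5171 0.2101 0.     0.     0.     0.1534] 0.010365232750240485 0.9722222222222222
scene all [0.5173 0.2102 0.     0.     0.     0.1534] 0.007837481248289944 0.9470899470899471
scene OUT [0.5171 0.2101 0.     0.     0.     0.1536] 0.006562641973344366 0.9857142857142858
scene OUT+in [0.5171 0.2101 0.     0.     0.     0.1535] 0.010301203270338958 0.9722222222222222
scene all [0.5173 0.2102 0.     0.     0.     0.1534] 0.007833805193117771 0.9470899470899471
scene stand [ 0.4824 -0.2803  0.      0.      0.      0.0512] 0.47799095932075797 0.8571428571428571
scene stand [ 0.4983 -0.2807  0.      0.      0.      0.0287] 0.4652246117337284 0.8095238095238095
pin [([283.0, 247.5], 0.59, array([0.5214, 0.1559, 0.022 ]))]
seat [([264.5, 258.3], 0.59, array([0.5225, 0.2095, 0.022 ]))]
top OUT [0.5162 0.2089 0.     0.     0.     0.1458] 0.2454959032427334 1.0
top OUT+in [0.5162 0.2089 0.     0.     0.     0.1474] 0.24977981747509814 1.0
top all [0.5162 0.2089 0.     0.     0.     0.1467] 0.25092086540794106 1.0
top OUT [0.5162 0.2089 0.     0.     0.     0.1455] 0.24517762486293135 1.0
top OUT+in [0.5162 0.2089 0.     0.     0.     0.1471] 0.24738495288366769 1.0
top all [0.5162 0.2089 0.     0.     0.     0.1468] 0.25079717057527956 1.0
top stand [ 0.4803 -0.2731  0.      0.      0.      0.0263] 0.23223266444306306 1.0
top stand [ 0.4845 -0.2734  0.      0.      0.     -0.0747] 0.7116218714472576 1.0
pin [([243.6, 240.7], 0.91, array([0.5053, 0.147 , 0.022 ]))]
seat [([222.1, 232.4], 0.74, array([0.5285, 0.2067, 0.022 ]))]
```

```bash
cat > m2.py <<'E'
from h import *
import pickle
np.set_printoptions(precision=4,suppress=True)
F=pickle.load(open("f0.pkl","rb"))
f=F["top"]
for q in [(371,227.6),(421,227.6),(423.4,264.1),(372.8,267.6)]: print(onz(f,q,.03))
BL=box(-.004,.004,-.062,.062,.064)
V=[]
for nm,x in(("blade",.4435),("comb",.5155)):
    print(nm,*fit(f,BL,[x,-.273,0,0,0,0.02],rad=2.5,it=8,sig=.6))
def draw(f,E,p,v,s,o,col):
    for a,b in E:
        q=(proj(f,np.array([a,b])@R.from_rotvec(p[3:]).as_matrix().T+p[:3])-o+.5)*s
        cv2.line(v,*[tuple(int(c) for c in z) for z in q],col,1)
out=[]
for n,(x0,y0) in(("top",(362,215)),("scene",(365,160))):
    f=F[n];v=cv2.resize(f["pixels"][y0:y0+60,x0:x0+66,::-1],None,fx=6,fy=9 if 0 else 6,interpolation=cv2.INTER_NEAREST)
    out+=[v.copy()]
    p=[.4795,-.2725,0,0,0,.02]
    draw(f,STAND,p,v,6,(x0,y0),(0,255,0))
    E=[((x+a[0],a[1],a[2]),(x+b[0],b[1],b[2])) for x in(-.036,) for a,b in BL];draw(f,E,p,v,6,(x0,y0),(0,0,255))
    out+=[v]
cv2.imwrite("pics/st.png",np.vstack([np.hstack(out[:2]),np.hstack(out[2:])])[:600*2])
w=cv2.imread("pics/st.png");cv2.imwrite("pics/st.png",cv2.resize(w,(660,600)))
E
python3 m2.py
```

```text
[ 0.5392 -0.2043  0.03  ]
[ 0.5385 -0.3424  0.03  ]
[ 0.4389 -0.3453  0.03  ]
[ 0.4303 -0.2068  0.03  ]
blade [ 0.4391 -0.272   0.      0.      0.      0.0373] 0.5332134709698851 0.9047619047619048
comb [ 0.5164 -0.273   0.      0.      0.      0.0196] 0.1344774871381523 1.0
```

View pics/st.png

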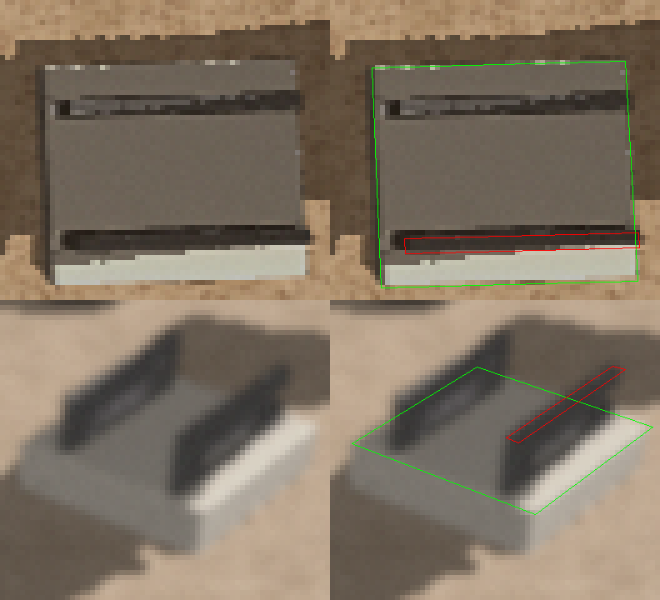

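```bash
cat >> h.py <<'E'
def Rt(yaw,lean=0):
    s,c=np.sin(yaw),np.cos(yaw)
    return np.array([[-s,c,0],[c,s,0],[0,0,-1.]])@R.from_rotvec([-lean,0,0]).as_matrix()
def go(p,yaw,lean=0,pc=None,Rc=None):
    o=r.get_obs();pc=np.array(o["tcp_pos"]) if pc is None else pc;Rc=rot(o["orientation"]) if Rc is None else Rc
    T=Rt(yaw,lean)
    return np.round(np.r_[Rc.T@(np.array(p)-pc)/.25,R.from_matrix(Rc.T@T).as_rotvec()/(np.pi/2)],3).tolist()
E
python3 -c "
from h import *
print(r.get_obs()['clock'],go([.4455,-.273,.13],.025))
print(go([.4455,-.273,.035],.025,0,np.array([.4455,-.273,.13]),Rt(.025)))"
```

```text
3.0 [1.34, -1.097, 0.293, 0.0, 0.0, -0.809]
[0.0, 0.0, 0.38, 0.0, 0.0, 0.0]
```

apply_moves([
  [0.3,-0.25,0,0,0,-0.16],
  [0.6,-0.5,0,0,0,-0.32],
  [0.8,-0.66,0.05,0,0,-0.5],
  [0.95,-0.78,0.1,0,0,-0.65],
  [1,-0.82,0.15,0,0,-0.809],
], claw=0.5, newtons=30)

```text
clock: 3.62
tcp_pos: [0.3807, -0.3765, 0.1706]
orientation: [2.529, 1.86, 0.001]
contact_force: [1.6, -0.0, 0.0]
grip_width: 0.0427
gripper_force: 0.0
```

```bash
python3 -c "
from h import *
o=r.get_obs();print(o['clock'],o['tcp_pos'],o['orientation'],o['grip_width'],go([.4455,-.273,.13],.025))"
```

```text
3.625 [ 0.38067722 -0.37646903  0.17056985] [2.52857221e+00 1.86013545e+00 7.87995121e-04] 0.042747120152330155 [0.472, 0.124, 0.162, 0.001, 0.001, -0.208]
```

apply_moves([
  [0.25,0.06,0.08,0,0,-0.11],
  [0.472,0.124,0.162,0,0,-0.208],
  [0.472,0.124,0.162,0,0,-0.208],
  [0.472,0.124,0.162,0,0,-0.208],
])

```text
clock: 4.12
tcp_pos: [0.4445, -0.275, 0.1295]
orientation: [-2.201, -2.241, 0.001]
contact_force: [0.1, -0.7, 0.0]
grip_width: 0.0425
gripper_force: 0.0
```

```bash
python3 - <<'E'
from h import *
import pickle
o=r.get_obs();print(o['clock'],o['tcp_pos'],o['orientation'],o['grip_width'],go([.4455,-.273,.13],.025))
F={n:r.grab_frame(n) for n in("scene","top")};pickle.dump(F,open("f1.pkl","wb"))
v=[]
for n,(x0,y0) in(("top",(355,190)),("scene",(345,110))):
    f=F[n];w=f["pixels"][y0:y0+100,x0:x0+100,::-1]
    v.append(cv2.resize(w,None,fx=4,fy=4,interpolation=cv2.INTER_CUBIC))
    print(n,proj(f,o['tcp_pos']),proj(f,np.array(o['tcp_pos'])-[0,0,.095]))
cv2.imwrite("pics/g1.png",np.hstack(v))
E
```

```text
4.125 [ 0.44450315 -0.27504357  0.12945862] [-2.20145965e+00 -2.24114493e+00  6.14952015e-04] 0.04254276219087297 [0.008, 0.004, -0.002, -0.0, 0.0, -0.005]
top [[407.03581647 264.03450059]] [[398.03603094 262.26180749]]
scene [[415.52445767 158.47729002]] [[410.57850743 188.87001907]]
```

View pics/g1.png

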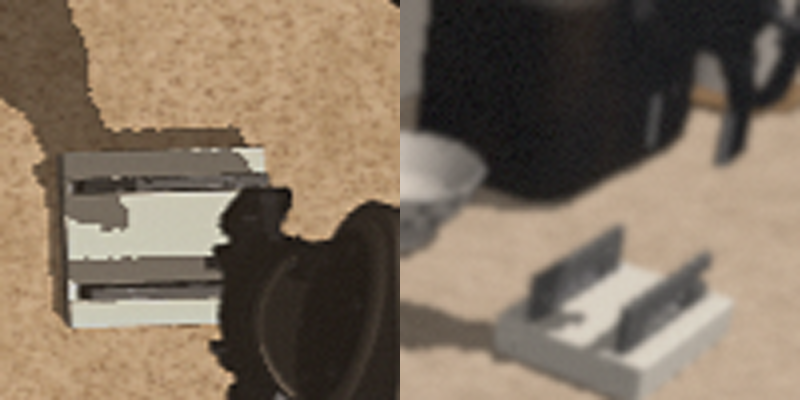

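```bash
python3 - <<'E'
from h import *
import pickle
np.set_printoptions(precision=1,suppress=True)
F=pickle.load(open("f1.pkl","rb"))
P=np.array([.4445,-.275,.1295])
for n,(x0,y0,a) in dict(top=(355,190,0),scene=(345,110,400)).items():
    for dz in(0,.005,.02):
        for dx in(-.0355,-.0213,.0213): print(n,dz,dx,(proj(F[n],P+[dx,0,dz])-[x0,y0])*4+[a,0])
f=F["top"]
np.set_printoptions(precision=4,suppress=True)
f2=F["top"];fs=F["scene"]
# stand corners in this sunlit shot
for q in[(65,150),(265,150),(70,327)]: print(onz(f2,(355+q[0]/4-.4,190+q[1]/4-.4),.03))
for q in[(497,328),(640,370),(733,300)]: print(onz(fs,(345+(q[0]-400)/4-.4,110+q[1]/4-.4),.03))
for q in[(617,315),(710,255)]: print("edge",onz(fs,(345+(q[0]-400)/4-.4,110+q[1]/4-.4),.064))
for q in[(78,290)]: print("edgetop",onz(f2,(355+(q[0])/4-.4,190+q[1]/4-.4),.064))
S=STAND
print(fit(f2,STAND[2:],[.4795,-.2735,0,0,0,.02],rad=3,it=8,sig=.8),fit(fs,STAND,[.4795,-.2735,0,0,0,.02],rad=3,it=8,sig=.8))
E
```

```text
top 0 -0.0355 [[210.  354.8]]
top 0 -0.0213 [[209.2 331.3]]
top 0 0.0213 [[207.  261.2]]
top 0.005 -0.0355 [[212.1 355.5]]
top 0.005 -0.0213 [[211.3 331.9]]
top 0.005 0.0213 [[209.1 261.4]]
top 0.02 -0.0355 [[218.6 357.8]]
top 0.02 -0.0213 [[217.8 333.7]]
top 0.02 0.0213 [[215.5 262.1]]
scene 0 -0.0355 [[729.3 208.5]]
scene 0 -0.0213 [[710.2 202.6]]
scene 0 0.0213 [[654.7 185.4]]
scene 0.005 -0.0355 [[730.5 201.7]]
scene 0.005 -0.0213 [[711.4 195.8]]
scene 0.005 0.0213 [[655.7 178.7]]
scene 0.02 -0.0355 [[734.3 181. ]]
scene 0.02 -0.0213 [[714.9 175.3]]
scene 0.02 0.0213 [[658.8 158.5]]
[ 0.5406 -0.2039  0.03  ]
[ 0.5398 -0.342   0.03  ]
[ 0.4203 -0.2047  0.03  ]
[ 0.5266 -0.1847  0.03  ]
[ 0.4211 -0.2032  0.03  ]
[ 0.4247 -0.3429  0.03  ]
edge [ 0.444  -0.2032  0.064 ]
edge [ 0.4443 -0.333   0.064 ]
edgetop [ 0.4467 -0.205   0.064 ]
(array([ 0.4816, -0.2734,  0.    ,  0.    ,  0.    ,  0.0308]), np.float64(0.01999041352038388), np.float64(0.8809523809523809)) (array([ 0.4818, -0.2788,  0.    ,  0.    ,  0.    ,  0.0559]), np.float64(0.4582061385388031), np.float64(0.9761904761904762))
```

apply_moves([
  [0.008,0.004,0.12,0,0,0],
  [0.008,0.004,0.24,0,0,0],
  [0.008,0.004,0.34,0,0,0],
  [0.008,0.004,0.376,0,0,0],
  [0.008,0.004,0.376,0,0,0],
])

```text
clock: 4.85
tcp_pos: [0.4452, -0.2737, 0.0356]
orientation: [-2.203, -2.24, 0.001]
contact_force: [0.4, 0.1, 0.8]
grip_width: 0.0427
gripper_force: 0.0
```

```bash
python3 - <<'E'
from h import *
import pickle
o=r.get_obs();print(o['clock'],o['tcp_pos'],o['contact_force'],o['grip_width'])
f=r.grab_frame("scene")
cv2.imwrite("pics/g2.png",cv2.resize(f["pixels"][120:220,345:445,::-1],None,fx=5,fy=5,interpolation=cv2.INTER_CUBIC))
for d in(-.0355,-.0213,.0213):print((proj(f,o['tcp_pos']+np.array([d,0,0]))-[345,120])*5)
E
```

```text
4.85 [ 0.44515562 -0.27368362  0.03556823] [0.42908524 0.07593007 0.77897512] 0.04272824198878832
[[381.79651582 363.62400659]]
[[359.19111695 355.31087578]]
[[293.51963645 331.14884778]]
```

View pics/g2.png

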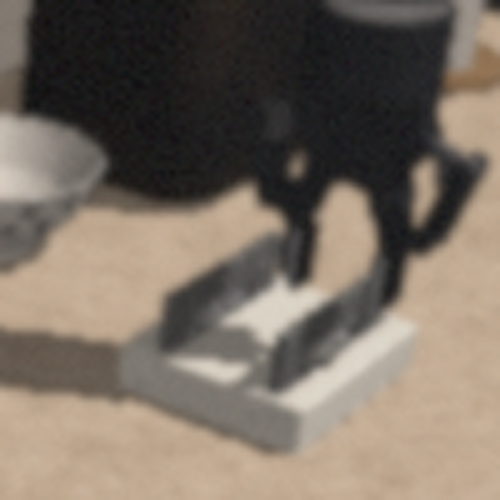

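```bash
python3 - <<'E'
from h import *
import pickle
np.set_printoptions(precision=4,suppress=True)
f=r.grab_frame("scene");t=r.grab_frame("top")
for q in((395,303),(302,280),(275,388),(275,345),(383,258),(383,300)):
    p=np.array(q)/5+[345,120]-.4
    print(q,[onz(f,p,z) for z in(.03,.04,.064)])
v=[]
v.append(cv2.resize(t["pixels"][215:285,360:440,::-1],None,fx=5,fy=5,interpolation=cv2.INTER_CUBIC))
w=v[0].copy()
def dr(f,P,s,o,w):
    q=(proj(f,P)-o+.5)*s
    cv2.polylines(w,[q.astype(int)],True,(0,255,0),1)
B=lambda x,y,z:np.array([[x-.004,y-.062,z],[x+.004,y-.062,z],[x+.004,y+.062,z],[x-.004,y+.062,z]])
dr(t,B(.4455,-.273,.064),5,(360,215),w)
P=r.get_obs()['tcp_pos']
dr(t,np.array([P+[-.0355,-.011,0],P+[.0355,-.011,0],P+[.0355,.011,0],P+[-.0355,.011,0]]),5,(360,215),w)
z=P+[0,0,.075];dr(t,np.array([z+[-.04,-.04,0],z+[.04,-.04,0],z+[.04,.04,0],z+[-.04,.04,0]]),5,(360,215),w)
cv2.imwrite("pics/g3.png",np.hstack([v[0],w]))
E
```

```text
(395, 303) [array([ 0.4481, -0.3606,  0.03  ]), array([ 0.4396, -0.3414,  0.04  ]), array([ 0.4192, -0.2952,  0.064 ])]
(302, 280) [array([ 0.5058, -0.3492,  0.03  ]), array([ 0.4961, -0.3302,  0.04  ]), array([ 0.4729, -0.2845,  0.064 ])]
(275, 388) [array([ 0.4454, -0.2175,  0.03  ]), array([ 0.4369, -0.2011,  0.04  ]), array([ 0.4166, -0.1618,  0.064 ])]
(275, 345) [array([ 0.4724, -0.2621,  0.03  ]), array([ 0.4634, -0.2448,  0.04  ]), array([ 0.4418, -0.2034,  0.064 ])]
(383, 258) [array([ 0.4849, -0.4137,  0.03  ]), array([ 0.4756, -0.3934,  0.04  ]), array([ 0.4535, -0.3446,  0.064 ])]
(383, 300) [array([ 0.4554, -0.3592,  0.03  ]), array([ 0.4468, -0.34  ,  0.04  ]), array([ 0.426 , -0.2939,  0.064 ])]
```

View pics/g3.png

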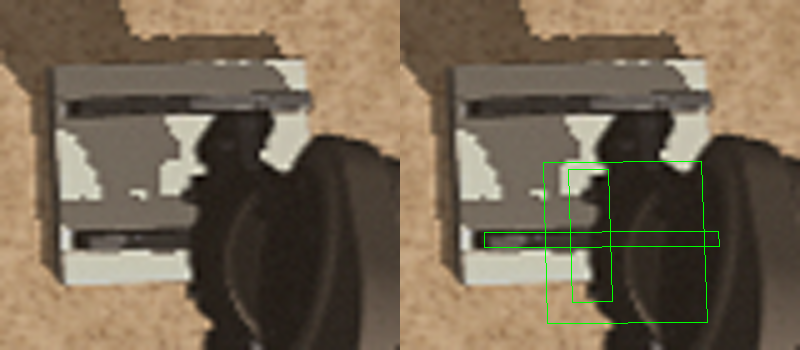

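apply_moves([
  [0,0,0,0,0,0],
  [0,0,0,0,0,0],
  [0,0,0,0,0,0],
  [0,0,0,0,0,0],
], claw=0, newtons=40)

```text
clock: 5.5
tcp_pos: [0.4465, -0.273, 0.0361]
orientation: [2.2, 2.241, 0.001]
contact_force: [0.2, 0.3, 5.8]
grip_width: 0.0001
gripper_force: 2.9
```

```bash
python3 - <<'E'
from h import *
o=r.get_obs();print(o['clock'],o['tcp_pos'],o['contact_force'],o['moment'],o['grip_width'],o['gripper_force'])
f=r.grab_frame("scene")
cv2.imwrite("pics/g4.png",cv2.resize(f["pixels"][130:210,365:445,::-1],None,fx=6,fy=6,interpolation=cv2.INTER_CUBIC))
print((proj(f,o['tcp_pos'])-[365,130])*6)
E
```

```text
5.5 [ 0.44649033 -0.27300851  0.03612893] [0.17611375 0.27022129 5.76997943] [ 0.10388961 -0.10742989  0.05444306] 0.00013966267341157407 2.8852190510951914
[[268.13644227 350.2456362 ]]
```

View pics/g4.png

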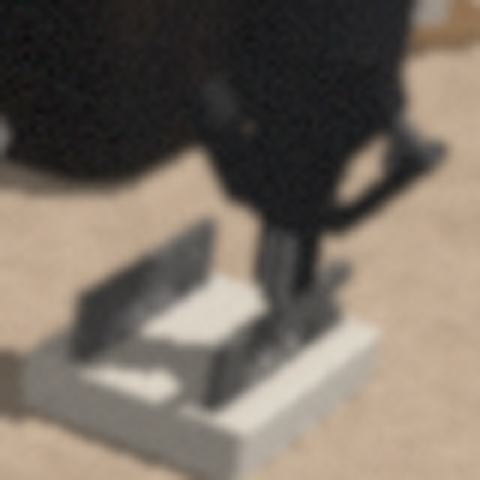

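apply_moves([
  [0,0,-0.04,0,0,0],
  [0,0,-0.04,0,0,0],
  [0,0,-0.04,0,0,0],
], claw=0.5)

```text
clock: 5.92
tcp_pos: [0.4453, -0.2728, 0.0454]
orientation: [-2.201, -2.241, 0.0]
contact_force: [-1.3, 0.4, -0.8]
grip_width: 0.0424
gripper_force: 0.0
```

apply_moves([
  [0,-0.004,0.05,0,0,0],
  [0,-0.004,0.1,0,0,0],
  [0,-0.004,0.14,0,0,0],
  [0,-0.004,0.148,0,0,0],
])

```text
clock: 6.42
tcp_pos: [0.4438, -0.2723, 0.0072]
orientation: [-2.199, -2.24, 0.001]
contact_force: [-1.1, -0.1, -0.4]
grip_width: 0.0428
gripper_force: 0.0
```

apply_moves([
  [0,0,0,0,0,0],
  [0,0,0,0,0,0],
  [0,0,0,0,0,0],
  [0,0,0,0,0,0],
], claw=0, newtons=40)

```text
clock: 6.92
tcp_pos: [0.4455, -0.2729, 0.0089]
orientation: [2.199, 2.241, 0.001]
contact_force: [1.9, -0.7, -0.1]
grip_width: 0.0075
gripper_force: 40.7
```

apply_moves([
  [0,0,-0.06,0,0,0],
  [0,0,-0.16,0,0,0],
  [0,0,-0.27,0,0,0],
  [0,0,-0.37,0,0,0],
  [0,0,-0.38,0,0,0],
])

```text
clock: 7.55
tcp_pos: [0.4448, -0.2734, 0.1053]
orientation: [2.2, 2.239, 0.0]
contact_force: [-0.3, -0.0, -1.5]
grip_width: 0.0074
gripper_force: 40.6
```

apply_moves([
  [0.15,0.04,0,0,0,0],
  [0.35,0.1,0,0,0,-0.04],
  [0.55,0.16,0,0,0,-0.08],
  [0.75,0.2,0,0,0,-0.08],
  [0.88,0.22,0,0,0,-0.08],
])

```text
clock: 8.18
tcp_pos: [0.4947, -0.0492, 0.1027]
orientation: [-2.052, -2.376, 0.001]
contact_force: [-0.5, -0.2, -1.2]
grip_width: 0.0076
gripper_force: 40.5
```

```bash
python3 - <<'E'
from h import *
import pickle
np.set_printoptions(precision=4,suppress=True)
o=r.get_obs();print(o['clock'],o['tcp_pos'],o['grip_width'],o['gripper_force'],o['contact_force'],go([.50,-.05,.1],.15))
F={n:r.grab_frame(n) for n in("scene","top")};pickle.dump(F,open("f2.pkl","wb"))
Z=[]
for n in F:
    f=F[n];c=proj(f,np.array(o['tcp_pos'])+[0,0,.03])[0].astype(int)-60;c=np.maximum(c,0);print(n,c)
    Z.append(cv2.resize(f["pixels"][c[1]:c[1]+120,c[0]:c[0]+120,::-1],(400,400),interpolation=cv2.INTER_CUBIC))
cv2.imwrite("pics/l1.png",np.hstack(Z))
E
```

```text
8.175 [ 0.4947 -0.0492  0.1027] 0.007608456425083094 40.514949560165405 [-0.5192 -0.1757 -1.1655] [-0.006, 0.021, 0.011, -0.001, -0.001, -0.002]
scene [290 118]
top [255 184]
```

View pics/l1.png

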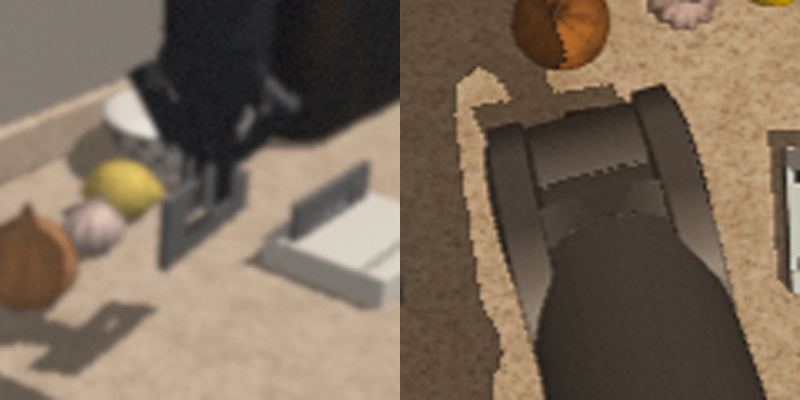

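apply_moves([
  [0,0.02,0.1,-0.08,0,0],
  [0,0.02,0.22,-0.167,0,0],
  [0,0.02,0.33,-0.167,0,0],
  [0,0.02,0.375,-0.167,0,0],
  [0,0.02,0.375,-0.167,0,0],
])

```text
clock: 8.9
tcp_pos: [0.5004, -0.0513, 0.0091]
orientation: [1.935, 2.235, 0.293]
contact_force: [0.4, 0.1, -0.4]
grip_width: 0.0073
gripper_force: 40.4
```

```bash
python3 - <<'E'
from h import *
np.set_printoptions(precision=4,suppress=True)
o=r.get_obs();print(o['clock'],o['tcp_pos'],rot(o['orientation']),o['contact_force'],o['grip_width'])
E
```

```text
8.9 [ 0.5004 -0.0513  0.0091] [[-0.1434  0.9562  0.2553]
 [ 0.9897  0.1385  0.0369]
 [-0.0001  0.2579 -0.9662]] [ 0.3628  0.0636 -0.4274] 0.007330556145088105
```

apply_moves([
  [0,-0.003,0.012,0,0,0],
  [0,-0.006,0.0225,0,0,0],
  [0,-0.006,0.0225,0,0,0],
])

```text
clock: 9.28
tcp_pos: [0.5007, -0.0512, 0.0041]
orientation: [1.934, 2.234, 0.295]
contact_force: [-0.3, -0.3, -0.2]
grip_width: 0.0073
gripper_force: 40.4
```

apply_moves([
  [0,-0.001,0.004,0,0,0],
  [0,-0.001,0.004,0,0,0],
])

```text
clock: 9.52
tcp_pos: [0.5005, -0.0512, 0.0029]
orientation: [1.934, 2.235, 0.295]
contact_force: [-0.6, 0.6, -0.2]
grip_width: 0.0067
gripper_force: 40.4
```

apply_moves([
  [0,-0.001,0.004,0,0,0],
  [0,-0.001,0.004,0,0,0],
])

```text
clock: 9.78
tcp_pos: [0.5005, -0.0511, 0.0017]
orientation: [1.934, 2.235, 0.295]
contact_force: [0.0, -0.3, -1.1]
grip_width: 0.0077
gripper_force: 40.4
```

apply_moves([
  [0,-0.001,0.004,0,0,0],
  [0,-0.001,0.004,0,0,0],
])

```text
clock: 10.02
tcp_pos: [0.5009, -0.0511, 0.0014]
orientation: [1.933, 2.234, 0.295]
contact_force: [-3.9, -0.1, 9.2]
grip_width: 0.0073
gripper_force: 42.0
```

apply_moves([
  [0,0,0,0,0,0],
  [0,0,0,0,0,0],
  [0,0,0,0,0,0],
], claw=0.28)

```text
clock: 10.4
tcp_pos: [0.5004, -0.0511, 0.0007]
orientation: [1.934, 2.235, 0.295]
contact_force: [-0.2, 0.4, 0.5]
grip_width: 0.024
gripper_force: 0.1
```

apply_moves([
  [0,-0.02,-0.006,0.04,0,0],
  [0,-0.035,-0.009,0.09,0,0],
  [0,-0.044,-0.012,0.13,0,0],
  [0,-0.044,-0.012,0.167,0,0],
  [0,-0.044,-0.012,0.167,0,0],
], claw=0.53)

```text
clock: 11.02
tcp_pos: [0.4905, -0.0524, 0.0008]
orientation: [2.056, 2.375, 0.002]
contact_force: [0.1, -0.2, -0.7]
grip_width: 0.0453
gripper_force: 0.1
```

```bash
python3 - <<'E'
from h import *
import pickle
np.set_printoptions(precision=4,suppress=True)
o=r.get_obs();print(o['clock'],o['tcp_pos'],rot(o['orientation']),o['contact_force'],o['grip_width'])
f=r.grab_frame("scene");pickle.dump(f,open("f3.pkl","wb"))
m=r.outline_of(f,"blade")
for a in m[:2]:
    ys,xs=np.nonzero(a["pixels"]);print(a["conf"],a["rect"],len(xs),cv2.boxPoints(cv2.minAreaRect(np.c_[xs,ys].astype(np.float32))).tolist())
# predicted corners for lean angles about pivot
X=np.array([.497,-.0515,0]);e=np.array([np.cos(.145),np.sin(.145),0]);u=np.array([-np.sin(.145),np.cos(.145),0])
for L in(0,15,32,45,90):
    L=np.radians(L);up=-np.sin(L)*e+np.cos(L)*np.array([0,0,1])
    print(np.degrees(L),*[proj(f,X+u*s+up*t)[0].round(1) for s in(-.062,.062) for t in(0,.056)])
E
```

```text
11.025 [ 0.4905 -0.0524  0.0008] [[-0.1433  0.9897  0.0014]
 [ 0.9897  0.1433  0.0007]
 [ 0.0005  0.0015 -1.    ]] [ 0.1073 -0.1749 -0.669 ] 0.04526036433710368
0.65 [201.3, 221.5, 137.6, 91.4] 6927 [[195.13165283203125, 263.3760681152344], [226.96853637695312, 202.0605926513672], [346.7366943359375, 264.2478942871094], [314.8998107910156, 325.5633544921875]]
0.54 [335.5, 212.9, 18.9, 21.4] 134 [[333.7868957519531, 228.34425354003906], [356.0163879394531, 209.8196563720703], [359.5409851074219, 214.04917907714844], [337.3114929199219, 232.5737762451172]]
0.0 [358.9 212.7] [360.4 194.9] [335.3 234.1] [336.2 215.2]
14.999999999999998 [358.9 212.7] [365.2 197.1] [335.3 234.1] [341.3 217.7]
32.0 [358.9 212.7] [370.1 200.9] [335.3 234.1] [346.6 222. ]
45.0 [358.9 212.7] [373.2 204.6] [335.3 234.1] [350.  226.1]
90.0 [358.9 212.7] [377.4 219.2] [335.3 234.1] [355.  241.9]
```

```bash
cat > lean.py <<'E'
from h import *
import pickle,sys
np.set_printoptions(precision=1,suppress=True,linewidth=200)
f=r.grab_frame("scene");pickle.dump(f,open("f3.pkl","wb"))
im=f["pixels"].astype(int);sat=im.max(2)-im.min(2);val=im.max(2)
c=im[190:250:3,328:392:3]
for row in c: print("".join(("#" if p.max()<45 else "g" if p.max()-p.min()<18 else "s" if p.max()<130 else ".") for p in row))
print(im[225,338:350:3].tolist(),im[240,330].tolist())
E
python3 lean.py
```

```text
.s#####sg####.g##g....
..####s..s##ggg##g....
...s##....###gg#gggg..
....g#s...s#####gggggg
....g#.....####s.sgggg
....g#.....##gs.....sg
....g#.....g#.........
.....s....ggg.........
.........gggs.........
s.......gsss..........
sss....g..............
sssssggs..............
..ssggsss.............
...ggss...............
...g..................
......................
......................
ss....................
ssss..................
sssssss...............
[[107, 96, 84], [74, 70, 64], [67, 63, 60], [93, 84, 73]] [132, 117, 100]
```

apply_moves([
  [0,0,0.03,0,0,0],
  [0,0,0.06,0,0,0],
  [0,0,0.09,0,0,0],
  [0,0,0.1,0,0,0],
  [0,0,0.1,0,0,0],
])

```text
clock: 11.8
tcp_pos: [0.4891, -0.0526, -0.0245]
orientation: [-2.056, -2.375, 0.0]
contact_force: [0.4, -0.5, -0.4]
grip_width: 0.045
gripper_force: 0.1
```

apply_moves([
  [0,0,0.006,0,0,0],
  [0,0,0.012,0,0,0],
  [0,0,0.012,0,0,0],
])

```text
clock: 12.18
tcp_pos: [0.4893, -0.0528, -0.0272]
orientation: [2.056, 2.375, 0.0]
contact_force: [0.4, -0.1, -0.0]
grip_width: 0.0453
gripper_force: 0.1
```

apply_moves([
  [0,-0.007,0,0,0,0],
  [0,-0.014,0,0,0,0],
  [0,-0.021,0,0,0,0],
  [0,-0.028,0,0,0,0],
  [0,-0.028,0,0,0,0],
], claw=0.58)

```text
clock: 12.8
tcp_pos: [0.482, -0.0538, -0.0272]
orientation: [-2.056, -2.375, 0.0]
contact_force: [-0.1, 0.0, 0.1]
grip_width: 0.0497
gripper_force: 0.2
```

apply_moves([
  [0,-0.007,0,0,0,0],
  [0,-0.014,0,0,0,0],
  [0,-0.021,0,0,0,0],
  [0,-0.028,0,0,0,0],
  [0,-0.028,0,0,0,0],
], claw=0.62)

```text
clock: 13.42
tcp_pos: [0.4752, -0.0548, -0.0272]
orientation: [-2.056, -2.375, 0.0]
contact_force: [-0.2, -0.1, 0.3]
grip_width: 0.0531
gripper_force: 0.2
```

```bash
python3 lean.py; python3 -c "
from h import *
o=r.get_obs();print(o['clock'],o['tcp_pos'],o['contact_force'],o['grip_width'])
f=r.grab_frame('scene');np.set_printoptions(precision=1,suppress=True)
X=np.array([.497,-.0515,0]);e=np.array([np.cos(.145),np.sin(.145),0]);u=np.array([-np.sin(.145),np.cos(.145),0])
for L in(40,59,75,90):
    L=np.radians(L);up=-np.sin(L)*e+np.cos(L)*np.array([0,0,1]);th=np.cross(u,up)*-.008
    print(np.degrees(L),*[((proj(f,X+u*s+up*t+w*abs(1))[0]-[328,190])/3).round(1) for s in(-.062,.062) for t in(0,.056) for w in (np.cos(L)*e*.008+np.sin(L)*np.array([0,0,.008]),)])"
```

```text
..ggg.#########ggg....
..s##.s########ggg....
..s##.s########gggggg.
...##g########ggg#gggg
...####g.sg###g.g#gggg
...sg##....s##g.g#s.sg
.....##....s###g##....
.....g#...sgg####g....
.....g#..gggg####.....
sss..g#.ggggg##s......
sssssg#gggggggg.......
sssssggggggsggg.......
ssssggggggg.gg........
...sggggggssg.........
...gggggsss...........
....ssss..............
......s...............
sss...................
sssss.................
sssssss...............
[[101, 89, 78], [90, 81, 72], [65, 64, 61], [71, 70, 67]] [107, 94, 81]
13.475 [ 0.47534291 -0.0547882  -0.02718528] [-1.57798416  0.51576018 -0.63996917] 0.05324557720918048
40.0 [9.7 6.8] [14.1  3.6] [ 1.8 13.9] [ 6.2 10.6]
59.00000000000001 [9.9 6.7] [15.5  5.4] [ 2.  13.8] [ 7.8 12.7]
75.0 [10.1  6.7] [16.3  7.2] [ 2.2 13.8] [ 8.7 14.6]
90.0 [10.4  6.7] [16.6  8.9] [ 2.5 13.8] [ 9.1 16.4]
```

apply_moves([
  [0,-0.004,0,0,0,0],
  [0,-0.008,0,0,0,0],
  [0,-0.012,0,0,0,0],
  [0,-0.016,0,0,0,0],
  [0,-0.016,0,0,0,0],
], claw=0.655)

```text
clock: 14.15
tcp_pos: [0.4714, -0.0553, -0.0272]
orientation: [2.056, 2.375, -0.0]
contact_force: [0.7, 1.2, 0.8]
grip_width: 0.0562
gripper_force: 1.2
```

apply_moves([
  [0,-0.002,0,0,0,0],
  [0,-0.004,0,0,0,0],
  [0,-0.006,0,0,0,0],
  [0,-0.008,0,0,0,0],
  [0,-0.008,0,0,0,0],
], claw=0.69)

```text
clock: 14.78
tcp_pos: [0.4694, -0.0556, -0.0272]
orientation: [-2.056, -2.375, 0.0]
contact_force: [-0.5, 0.7, 0.4]
grip_width: 0.0588
gripper_force: 0.0
```

apply_moves([
  [0,-0.004,0,0,0,0],
  [0,-0.008,0,0,0,0],
  [0,-0.008,0,0,0,0],
  [0,-0.008,0,0,0,0],
], claw=0.75)

```text
clock: 15.28
tcp_pos: [0.4675, -0.0559, -0.0272]
orientation: [2.056, 2.375, 0.0]
contact_force: [-0.5, -1.0, -0.8]
grip_width: 0.0642
gripper_force: 0.0
```

```bash
python3 lean.py; python3 -c "
from h import *
o=r.get_obs();print(o['clock'],o['tcp_pos'],o['contact_force'],o['grip_width'])"
```

```text
...##gs#########gg....
...##s.g########gg....
...##s.g########ggggg.
...g#gs########ggg#ggg
...g####.sg###gg.g#ggg
....s##s....g#gg.s#gsg
.....g#s.....###sg#g..
.....ggs.....s##g##s..
.....ggs..gggg####g...
sss..ggs.gggggg##g....
ssssssggggggggg#s.....
ssssssggggggggg#......
sssssggggggggggg......
....ggggggggggg.......
...ggggggggggs........
....sgggggg...........
.......ggg............
ss....................
sssss.................
sssssss...............
[[102, 92, 78], [98, 86, 77], [66, 62, 59], [59, 56, 54]] [108, 95, 83]
15.325 [ 0.46753093 -0.05591322 -0.02716669] [0.14877011 0.00768066 0.08701142] 0.06396143189323167
```

apply_moves([
  [0,0,-0.08,0,0,0],
  [0,0,-0.24,0,0,0],
  [-0.12,0,-0.45,0,0,0],
  [-0.32,0,-0.5,0,0,0],
  [-0.54,0,-0.5,0,0,0],
])

```text
clock: 15.95
tcp_pos: [0.4882, -0.1909, 0.0998]
orientation: [2.052, 2.374, 0.002]
contact_force: [0.8, -0.6, -1.0]
grip_width: 0.0639
gripper_force: 0.0
```

apply_moves([
  [-0.12,0,0,0,0,0],
  [-0.25,0,0,0,0,0],
  [-0.25,0,0,0,0,0],
])

```text
clock: 16.32
tcp_pos: [0.4954, -0.2545, 0.0975]
orientation: [2.061, 2.37, -0.001]
contact_force: [0.1, 0.1, 0.1]
grip_width: 0.0638
gripper_force: 0.0
```

```bash
cat > pl.py <<'E'
from h import *
import pickle
np.set_printoptions(precision=4,suppress=True)
F={n:r.grab_frame(n) for n in("scene","top")};pickle.dump(F,open("f4.pkl","wb"))
PL=box(-.028,.028,-.062,.062,.008)
W=box(-.009,.009,-.034,.034,.008)
N=[((-.015,-.061,.008),(-.015,-.0425,.008)),((-.005,-.061,.008),(-.005,-.0425,.008))]
for n,f in F.items():
    for E,nm in((PL,"out"),(PL+W+N,"all")):
        for s in(.6,1):
            print(n,nm,*fit(f,E,[.469,-.053,0,0,0,.145],rad=4,it=10,sig=s))
    for t in("blade","notch"): print(t,[(a["point"],a["conf"],onz(f,a["point"],0)) for a in r.landmark_of(f,t)[:2]])
for n,f in F.items(): print(n,"mand",*fit(f,MAND,[.5167,.2095,0,0,0,.149],rad=3,it=8,sig=.8))
# notch check: brightness along -y end
f=F["top"]
p,_,_=fit(f,PL,[.469,-.053,0,0,0,.145],rad=4,it=10,sig=.8)
for yy in(-.055,.055):
    X=np.array([(x,yy,.008) for x in np.arange(-.026,.027,.004)])@R.from_rotvec(p[3:]).as_matrix().T+p[:3]
    q=proj(f,X);print(yy,map_coordinates(f["pixels"].mean(2),[q[:,1],q[:,0]],order=1).astype(int))
o=r.get_obs();print(o['clock'],o['tcp_pos'],o['orientation'])
E
python3 pl.py
```

```text
scene out [ 0.4668 -0.0619  0.      0.      0.      0.1315] 0.504831613580615 1.0
scene out [ 0.4668 -0.0623  0.      0.      0.      0.1304] 0.4978980345909021 1.0
scene all [ 0.4656 -0.0587  0.      0.      0.      0.1687] 0.256960593728747 1.0
scene all [ 0.4654 -0.0583  0.      0.      0.      0.1701] 0.2550615864587996 1.0
blade [([359.4, 226.6], 0.69, array([ 0.4643, -0.059 ,  0.    ]))]
notch [([367.4, 220.0], 0.81, array([ 0.4676, -0.099 ,  0.    ]))]
top out [ 0.4702 -0.0576  0.      0.      0.      0.1587] 0.49136965680349753 1.0
top out [ 0.471  -0.0574  0.      0.      0.      0.1442] 0.2495175418332206 1.0
top all [ 0.4656 -0.0576  0.      0.      0.      0.2109] 0.7297378955480438 0.9952380952380953
top all [ 0.4648 -0.058   0.      0.      0.      0.2456] 0.49813698806988327 0.9714285714285714
blade [([317.0, 254.2], 0.56, array([ 0.4667, -0.0555,  0.    ]))]
notch [([333.7, 251.3], 0.92, array([ 0.4745, -0.1026,  0.    ]))]
scene mand [0.5175 0.2101 0.     0.     0.     0.1524] 0.0010501608852268066 0.9404761904761905
top mand [0.5163 0.209  0.     0.     0.     0.1465] 0.24908341045194893 1.0
-0.055 [ 95  94  70  86 165 102  94  93  93  92  92  92  90  83]
0.055 [92 93 84 81 75 67 60 55 51 52 52 52 53 74]
16.625 [ 0.4959 -0.2501  0.0979] [-2.0536 -2.377  -0.0003]
```

```bash
cat > seg.py <<'E'
from h import *
import pickle
np.set_printoptions(precision=4,suppress=True)
F=pickle.load(open("f4.pkl","rb"))
from scipy.optimize import minimize
for n,f in F.items():
    im=cv2.GaussianBlur(f["pixels"],(0,0),.7).astype(float);c=(im[:,:,0]+4)/(im[:,:,2]+4)
    m=np.clip((1.22-c)/.08,0,1)
    s=6
    corners=np.array([(-.028,-.062),(.028,-.062),(.028,.062),(-.028,.062)])
    q0=proj(f,np.array([.469,-.057,.004]))[0].astype(int);x0,y0=q0-36
    M=cv2.resize(m[y0:y0+72,x0:x0+72],None,fx=s,fy=s,interpolation=cv2.INTER_LINEAR)
    def rend(p):
        Rz=R.from_rotvec([0,0,p[2]]).as_matrix()
        I=np.zeros(M.shape,np.float32)
        P=np.array([[x,y,z] for z in(0,.008) for x,y in corners])@Rz.T+[p[0],p[1],0]
        h=cv2.convexHull(((proj(f,P)-[x0,y0]+.5)*s).astype(np.float32))
        cv2.fillPoly(I,[np.round(h*16).astype(np.int32)],1,shift=4)
        for w in([(-.009,-.034),(.009,-.034),(.009,.034),(-.009,.034)],[(-.015,-.063),(-.005,-.063),(-.005,-.0425),(-.015,-.0425)]):
            W=np.array([[x,y,.008] for x,y in w])@Rz.T+[p[0],p[1],0]
            cv2.fillPoly(I,[np.round((proj(f,W)-[x0,y0]+.5)*s*16).astype(np.int32)],.6,shift=4)
        return cv2.GaussianBlur(I,(0,0),s*.8)
    cost=lambda p:((rend(p*[1,1,1])-M)**2).mean()
    b=min((minimize(cost,[.468+dx,-.057,y],method="Nelder-Mead",options=dict(initial_simplex=np.array([[.468+dx,-.057,y],[.472+dx,-.057,y],[.468+dx,-.052,y],[.468+dx,-.057,y+.04]]),xatol=1e-5,fatol=1e-8)) for dx in(-.003,.003) for y in(.12,.17)),key=lambda z:z.fun)
    print(n,b.x,b.fun,M.mean()*72*72)
E
python3 seg.py
```

```text
scene [ 0.4702 -0.0582  0.1445] 0.08710911422364837 1019.1266998714766
top [ 0.4704 -0.0578  0.1463] 0.033263330062723036 554.0324233271531
```

```bash
python3 -c "
from h import *
print(go([.4703,-.058,.03],.1455))"
```

```text
[0.775, 0.01, 0.272, -0.0, -0.0, 0.0]
```

apply_moves([
  [0.2,0,0,0,0,0],
  [0.42,0.005,0.05,0,0,0],
  [0.62,0.01,0.15,0,0,0],
  [0.775,0.01,0.25,0,0,0],
  [0.775,0.01,0.272,0,0,0],
], claw=0.78)

```text
clock: 17.25
tcp_pos: [0.4689, -0.0551, 0.0288]
orientation: [-2.045, -2.381, 0.001]
contact_force: [0.1, -1.3, 0.6]
grip_width: 0.0664
gripper_force: 0.0
```

apply_moves([
  [0,0,0,0,0,0],
  [0,0,0,0,0,0],
])

```text
clock: 17.5
tcp_pos: [0.4711, -0.0604, 0.0304]
orientation: [2.057, 2.373, 0.0]
contact_force: [-0.5, 0.3, -0.3]
grip_width: 0.0666
gripper_force: 0.0
```

```bash
python3 -c "
from h import *
o=r.get_obs();print(o['clock'],o['tcp_pos'],o['grip_width'],go([.4703,-.058,-.0275],.1455))"
```

```text
17.5 [ 0.47114746 -0.06035276  0.03036139] 0.06662841621748106 [0.01, -0.002, 0.231, 0.001, 0.0, -0.002]
```

apply_moves([
  [0.01,-0.002,0.08,0,0,0],
  [0.01,-0.002,0.16,0,0,0],
  [0.01,-0.002,0.22,0,0,0],
  [0.01,-0.002,0.231,0,0,0],
  [0.01,-0.002,0.231,0,0,0],
])

```text
clock: 18.12
tcp_pos: [0.4699, -0.0571, -0.0277]
orientation: [2.056, 2.375, 0.0]
contact_force: [0.5, 0.2, 0.6]
grip_width: 0.0668
gripper_force: 0.0
```

apply_moves([
  [0,0,0.006,0,0,0],
  [0,0,0.012,0,0,0],
  [0,0,0.012,0,0,0],
])

```text
clock: 18.5
tcp_pos: [0.4697, -0.0569, -0.0308]
orientation: [2.056, 2.375, 0.0]
contact_force: [-0.8, 0.9, -0.3]
grip_width: 0.0668
gripper_force: 0.0
```

apply_moves([
  [0,0,0.006,0,0,0],
  [0,0,0.008,0,0,0],
])

```text
clock: 18.75
tcp_pos: [0.4696, -0.0568, -0.033]
orientation: [-2.056, -2.375, 0.0]
contact_force: [-0.2, -0.2, -0.3]
grip_width: 0.0665
gripper_force: 0.0
```

apply_moves([
  [0,0,0,0,0,0],
  [0,0,0,0,0,0],
  [0,0,0,0,0,0],
  [0,0,0,0,0,0],
], claw=0.5, newtons=45)

```text
clock: 19.25
tcp_pos: [0.4709, -0.0569, -0.0319]
orientation: [2.055, 2.374, 0.001]
contact_force: [-0.4, 0.2, 12.3]
grip_width: 0.0546
gripper_force: 52.6
```

apply_moves([
  [0,0,-0.02,0,0,0],
  [0,0,-0.08,0,0,0],
  [0,0,-0.2,0,0,0],
  [0,0,-0.36,0,0,0],
  [0,0,-0.44,0,0,0],
])

```text
clock: 19.88
tcp_pos: [0.4704, -0.0568, 0.0796]
orientation: [2.055, 2.374, 0.002]
contact_force: [1.1, -1.6, -1.1]
grip_width: 0.0547
gripper_force: 48.1
```

```bash
python3 -c "
from h import *
o=r.get_obs();print(o['clock'],o['tcp_pos'],o['contact_force'],o['moment'],o['grip_width'],o['gripper_force'],go([.5168,.2095,.08],.149))"
```

```text
19.875 [ 0.47036746 -0.05678236  0.07959126] [ 1.1262759  -1.63484048 -1.05620403] [0.00960516 0.00085848 0.08316006] 0.0547246900295192 48.05095374584198 [1.027, 0.337, -0.001, 0.002, 0.0, -0.003]
```

apply_moves([
  [0.15,0.05,0,0,0,0],
  [0.36,0.12,0,0,0,0],
  [0.58,0.2,0,0,0,0],
  [0.8,0.28,0,0,0,0],
  [1,0.337,0,0,0,-0.003],
])

```text
clock: 20.5
tcp_pos: [0.5174, 0.2048, 0.0779]
orientation: [2.05, 2.381, 0.001]
contact_force: [-0.5, -0.1, -1.0]
grip_width: 0.0542
gripper_force: 48.0
```

apply_moves([
  [0,0,0,0,0,0],
  [0,0,0,0,0,0],
  [0,0,0,0,0,0],
])

```text
clock: 20.88
tcp_pos: [0.5171, 0.2006, 0.0771]
orientation: [2.053, 2.377, -0.002]
contact_force: [-0.0, -0.9, -1.1]
grip_width: 0.0546
gripper_force: 48.0
```

```bash
python3 - <<'E'
from h import *
u=np.array([-np.sin(.149),np.cos(.149)])
t=np.array([.5172,.2096])+.001*u
P=[]
for i in range(5):
    f=r.grab_frame("scene");o=r.get_obs();P.append(o['tcp_pos'])
print(o['clock'],np.mean(P,0),np.std(P,0),go([*t,.0],.149,0,np.mean(P,0)))
p,e,m=fit(f,box(-.028,.028,-.062,.062,.008)[1:3],[.5168,.2095,o['tcp_pos'][2]+.032,0,0,.149],rad=4,it=8,sig=.8)
print(p,e,m)
E
```

```text
21.125 [0.51728293 0.20125453 0.07711125] [4.08185590e-05 3.92678426e-04 2.78530841e-05] [0.037, 0.005, 0.308, -0.0, 0.0, -0.001]
[0.51624951 0.20082911 0.10911843 0.         0.         0.11707318] 0.017331024782822523 1.0
```

apply_moves([
  [0.02,0.003,0.08,0,0,0],
  [0.037,0.005,0.16,0,0,0],
  [0.037,0.005,0.24,0,0,0],
  [0.037,0.005,0.26,0,0,0],
  [0.037,0.005,0.26,0,0,0],
])

```text
clock: 21.75
tcp_pos: [0.5167, 0.2119, 0.0114]
orientation: [-2.05, -2.38, 0.002]
contact_force: [0.4, 0.1, -0.8]
grip_width: 0.0541
gripper_force: 48.0
```

```bash
cat > rel.py <<'E'
from h import *
np.set_printoptions(precision=4,suppress=True)
P=[];O=[]
for i in range(4):
    f=r.grab_frame("scene");o=r.get_obs();P.append(o['tcp_pos']);O.append(rot(o['orientation'])[:2,1])
P=np.mean(P,0);yaw=np.arctan2(*np.mean(O,0)[::-1]);z=P[2]+.032
print(o['clock'],P,yaw,o['contact_force'],o['moment'],o['grip_width'])
PL=box(-.028,.028,-.062,.062,.008)
W=box(-.009,.009,-.034,.034,.008)
N=[((-.015,-.061,.008),(-.015,-.0425,.008)),((-.005,-.061,.008),(-.005,-.0425,.008))]
for E in(PL[1:3],PL,PL[1:3]+W+N,PL[1:3]+[((-.028,.062,0),(.028,.062,0))]): print("plate",*fit(f,E,[P[0],P[1],z,0,0,.149],rad=3,it=8,sig=.7))
for n in("scene","top"):
    g=r.grab_frame(n);print([(a["point"],a["conf"],onz(g,a["point"],z)) for a in r.landmark_of(g,"notch")[:1]])
E
python3 rel.py
```

```text
21.95 [0.5175 0.2122 0.0125] 0.14853170829851844 [ 0.3696  0.662  -0.6152] [ 0.0125 -0.0165  0.0069] 0.054246932226621324
plate [0.5172 0.2111 0.0445 0.     0.     0.1602] 0.18071852834634974 0.9761904761904762
plate [0.5108 0.21   0.0445 0.     0.     0.1781] 0.247097291087866 0.7857142857142857
plate [0.5123 0.2082 0.0445 0.     0.     0.1939] 0.45995939554788606 0.7678571428571429
plate [0.515  0.2233 0.0445 0.     0.     0.1282] 0.6995901186958159 0.9841269841269841
[([284.9, 240.6], 0.78, array([0.5146, 0.1556, 0.0445]))]
[([237.5, 236.0], 0.61, array([0.5177, 0.1595, 0.0445]))]
```

apply_moves([
  [-0.004,0,0.02,0,0,0],
  [-0.004,0,0.04,0,0,0],
  [-0.004,0,0.054,0,0,0],
  [-0.004,0,0.054,0,0,0],
])

```text
clock: 22.65
tcp_pos: [0.5169, 0.2109, -0.0019]
orientation: [-2.05, -2.38, 0.001]
contact_force: [-0.3, -0.2, -1.2]
grip_width: 0.0544
gripper_force: 48.0
```

apply_moves([
  [0,0,0.004,0,0,0],
  [0,0,0.008,0,0,0],
  [0,0,0.008,0,0,0],
])

```text
clock: 23.02
tcp_pos: [0.5172, 0.211, -0.0035]
orientation: [2.05, 2.38, -0.0]
contact_force: [0.3, 0.2, -0.4]
grip_width: 0.0547
gripper_force: 48.0
```

apply_moves([
  [0,0,0.004,0,0,0],
  [0,0,0.008,0,0,0],
  [0,0,0.008,0,0,0],
])

```text
clock: 23.4
tcp_pos: [0.5173, 0.211, -0.0054]
orientation: [2.05, 2.38, 0.0]
contact_force: [0.3, 0.5, -1.0]
grip_width: 0.0546
gripper_force: 48.1
```

apply_moves([
  [0,0,0.004,0,0,0],
  [0,0,0.008,0,0,0],
  [0,0,0.008,0,0,0],
])

```text
clock: 23.78
tcp_pos: [0.5175, 0.2111, -0.0074]
orientation: [2.05, 2.38, 0.001]
contact_force: [1.5, 0.6, -0.7]
grip_width: 0.0549
gripper_force: 48.1
```

apply_moves([
  [0,0,0.004,0,0,0],
  [0,0,0.007,0,0,0],
  [0,0,0.007,0,0,0],
])

```text
clock: 24.15
tcp_pos: [0.5175, 0.2111, -0.0091]
orientation: [2.05, 2.38, 0.001]
contact_force: [2.2, 0.4, -1.0]
grip_width: 0.0543
gripper_force: 48.1
```

apply_moves([
  [0,0,0.003,0,0,0],
  [0,0,0.005,0,0,0],
  [0,0,0.005,0,0,0],
])

```text
clock: 24.52
tcp_pos: [0.5175, 0.2111, -0.0099]
orientation: [2.05, 2.38, 0.001]
contact_force: [0.1, -0.8, 5.7]
grip_width: 0.0547
gripper_force: 48.6
```

apply_moves([
  [0,0,0,0,0,0],
  [0,0,0,0,0,0],
  [0,0,0,0,0,0],
], claw=0.78)

```text
clock: 24.9
tcp_pos: [0.5167, 0.2108, -0.0107]
orientation: [-2.05, -2.38, 0.001]
contact_force: [-0.1, 0.0, -0.1]
grip_width: 0.0667
gripper_force: 0.0
```

apply_moves([
  [0,0,-0.08,0,0,0],
  [0,0,-0.24,0,0,0],
  [-0.1,0,-0.45,0,0,0],
  [-0.3,0,-0.5,0,0,0],
  [-0.52,0,-0.5,0,0,0],
])

```text
clock: 25.52
tcp_pos: [0.5379, 0.0822, 0.1178]
orientation: [2.046, 2.38, 0.006]
contact_force: [0.8, -0.2, -1.4]
grip_width: 0.0668
gripper_force: 0.0
```

apply_moves([
  [-0.2,0,0,0,0,0],
  [-0.4,0,0,0,0,0],
  [-0.6,0,0,0,0,0],
  [-0.6,0,0,0,0,0],
])

```text
clock: 26.02
tcp_pos: [0.5589, -0.0714, 0.1155]
orientation: [2.059, 2.371, -0.002]
contact_force: [-0.4, 1.1, -0.4]
grip_width: 0.0666
gripper_force: 0.0
```

```bash
python3 - <<'E'
from h import *
np.set_printoptions(precision=4,suppress=True)
o=r.get_obs();print(o['clock'],o['tcp_pos'],o['contact_force'])
PL=box(-.028,.028,-.062,.062,.03);GAPH=[]
for n in("scene","top"):
    f=r.grab_frame(n)
    print(n,"plate@.03",*fit(f,PL,[.517,.2095,0,0,0,.15],rad=3,it=8,sig=.7),"mand",fit(f,[e for e in MAND if abs(e[0][0])!=.024],[.517,.2095,0,0,0,.15],rad=3,it=8,sig=.8)[0])
    # free height too, notch contents
    print("  z-free",fit(f,PL,[.517,.2095,0,0,0,.15],free=(0,1,2,5),rad=2.5,it=8,sig=.7)[0])
    for yy in(-.055,-.05,-.045):
        X=np.array([(x,yy,.03) for x in np.arange(-.026,.027,.004)])@R.from_rotvec([0,0,.15]).as_matrix().T+[.517,.2095,0]
        q=proj(f,X);print(yy,map_coordinates(f["pixels"].mean(2),[q[:,1],q[:,0]],order=1).astype(int))
    for t in("blade","notch","pin","comb"): print(t,[(a["point"],round(a["conf"],2),onz(f,a["point"],.022)) for a in r.landmark_of(f,t)[:1]])
E
```

```text
26.025 [ 0.5589 -0.0714  0.1155] [-0.4493  1.0649 -0.4284]
scene plate@.03 [0.5161 0.2065 0.     0.     0.     0.1647] 0.49815133068564127 1.0 mand [0.5171 0.2101 0.     0.     0.     0.1524]
  z-free [0.4916 0.224  0.0244 0.     0.     0.1776]
-0.055 [110 103 111 135 132 105 103 101 102 101 100 101 103 113]
-0.05 [108 104 124 157 136 106 101 101 101 101 101 101 103 108]
-0.045 [106 103 114 138 125 102  99 100 100  99  99  99 102 108]
blade [([266.0, 260.8], 0.78, array([0.5137, 0.2128, 0.022 ]))]
notch [([282.4, 250.9], 0.63, array([0.5133, 0.1653, 0.022 ]))]
pin [([283.7, 246.3], 0.59, array([0.5235, 0.1518, 0.022 ]))]
comb [([392.1, 180.3], 0.58, array([ 0.5252, -0.3074,  0.022 ]))]
top plate@.03 [0.516  0.2118 0.     0.     0.     0.1503] 0.48947359600835133 1.0 mand [0.5161 0.2094 0.     0.     0.     0.1502]
  z-free [0.5154 0.1972 0.0523 0.     0.     0.1489]
-0.055 [ 89  88  84 100 168 131  88  88  89  89  87  86  86  97]
-0.05 [ 88  88  93 103 135  61  88  87  88  89  87  88  88  83]
-0.045 [ 88  92  87  96 121  85  91  84  84  83  83  90  85  69]
blade [([220.4, 234.7], 0.9, array([0.5222, 0.2112, 0.022 ]))]
notch [([238.4, 235.3], 0.64, array([0.5202, 0.1616, 0.022 ]))]
pin [([242.8, 237.5], 0.64, array([0.5141, 0.1493, 0.022 ]))]
comb [([397.4, 238.2], 0.72, array([ 0.5098, -0.2781,  0.022 ]))]
```

```bash
python3 -c "
from bench import r
print(r.hand_in())"
```

```text
the job is handed in; nothing more can be done
None
```

The notched insert was laid blade face up on the worktop and let go, then taken by its long edges and lowered into the seat with its notch over the pin, and the job was handed in at about 26 s. It met resistance only at the expected seating depth. After release, the top camera put it in line with the mandoline to about 2 mm. I did not press on it to confirm it is flush, and I did not look again at the onion, garlic, lemon and salt before handing in.

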